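# Stow the mill's spare beater bars in the strut-lidded chest

### The arm

A 6-joint arm with a two-finger parallel gripper is mounted at the origin on a cart in front of the work surface, level with it; the furniture and walls round the work are solid. World frame = base frame: x ahead of the robot, y to its left, z up, the work surface at z = 0. Lengths are in mm, angles in degrees, forces in N, time in s.
With the tool pointing down it reaches from about 275 to 850 mm from the base axis. Payload 19 kg.
Tool frame: the origin (TCP) lies between the finger pads; the fingertips stand 19 mm ahead of it and the grasp point (between the pads) is the TCP; z points along the fingers, y is the line along which they close (so a half turn about z gives the same grasp; the last joint's range is limited). The gripper opens to 85 mm and grips with 20 to 120 N. Pads are 22 mm wide; open, the fingers measure 114 mm over their backs; the gripper's body (76 mm by 85 mm) begins 54 mm behind the grasp point. The pads swing forward as they close: fully open they stand 13 mm farther back than shut.
Start: joints at [-84.454, 8.623, 82.357, -0, 89.026, -7.678], TCP at [131.511, -559.73, 250.267] pointing down, gripper open.
Joint ranges: [-160.23, 160.23], [-39.13, 120.54], [6.94, 153.29], [-79.49, 259.48], [9.18, 160.14], [-161.06, 161.06]. Speed limits (degrees/s): [108.29, 108.29, 127.2, 172.46, 172.46, 172.46].

### API

Orientations are given as a 3x3 rotation matrix whose columns are the frame's x, y, z axes.
In Python, from station import r gives the robot as it stands.
- The arm moves only by the tool jog_arm, called after "Emit:" by a JSON object that holds its "name" and its "arguments", one argument or row to a line. Schema: {"type":"object","properties":{"motion":{"type":"string"},"only":{"type":"string"},"quiet":{"type":"boolean"},"lines":{"type":"string"}},"required":["motion"],"additionalProperties":false}. motion is a string of 1 to 12 rows, one to a line, with the numbers parted by commas; each row has 5 numbers: dx, dy, dz in mm, then a turn about the tool's z in degrees, then the finger opening in mm; each row shifts and turns the commanded pose from where the row before left it, along the tool's axes as they then stand; what a row does not reach is not made up. A row lasts 1/8 s, in which the tool goes at most 62.5 mm and 10.7 degrees, less where a joint would pass 70% of its speed; a pose out of reach is approached as far as the arm can. The fingers move at their own pace and stop on an object; the grip force is fixed at half the most. Time passes only in rows, so rows that do not move let the fingers close. The tool returns the time, the measured TCP pose, the force, the opening and the grip force at its end. only (a regular expression) keeps the lines of the reply that match it, lines (a string "A,B") keeps lines A to B, and quiet returns only ok. Input that does not fit is refused with a message, and nothing moves.
- r.sense(): the state, without advancing time (a new reading comes with each control period).
- r.snapshot(name): name is "scene" or "top" or "wrist"; returns a dict with "pixels" (384x512x3 uint8, red, green, blue), "K" (3x3 intrinsics, pixels), "cam_to_world" (4x4, takes a point from camera to world coordinates); the wrist camera has in their place "hand_eye" (4x4, takes a point from camera to tool coordinates, whose origin is the TCP and whose axes are the flange's). Camera axes: x right, y up, looking along -z (the intrinsics and any distortion apply to the point x, -y, -z); pixel columns grow to the right and rows downward; lengths in mm; the calibration is good to about 2 mm. A picture is of the moment at which its call begins: read the wrist's pose just before it. There is no depth.
- r.job_done(): hands the job in; it is judged then, once.
The state is a dict: "time_s": time; "q": joint angles; "qd": joint speeds; "joint_efforts": joint torques, N m; "eef_pos": TCP position; "tcp_rot": TCP orientation; "force": force on the tool from outside, world axes, zero at the start; "ft_torque": the same for the moment, N m; "grip_width": finger opening in mm; "grasp_force": force on a finger pad.
Only numpy, scipy, OpenCV 4.12 (cv2) and the standard library are available. Lean on these libraries where they do the work, as an engineer would, in place of code of your own. Each camera call takes 0.05 s, during which the arm holds its last target. There are 200 camera calls.

### The job

Put the mill's spare steel beater bars away in the larger, all-blue chest: swing its lid up by the steel bow handle until the gas struts hold it open on their own, then lay every bar that is on the bench on the raised sloping shelf inside, each flat in a bay of its own between the yellow ribs, lengthwise down the slope between the low front lip and the rear stop. When all are in, close the lid fully again, and leave the small amber jar standing where it is.

Things in the scene. Friction and masses are not known exactly. Their poses are not given: they have to be found in the camera images.
- lid (a joint): angle of the chest lid: 0 shut, 1.65 open at its stop. Plate 146 mm from hinge to front edge, 226 mm wide, 10 mm thick, 0.7 kg. Gas struts carry most of the weight: below about 0.9 rad the lid falls shut by itself; above, they swing it on to the stop and hold it. Moving it takes under 8 N at the handle
- lid_hinge (a point): middle of the lid's hinge line, on the chest's far rim, 74 mm above the bench. Axes of the chest: x horizontal, from its front to its back (away from the robot), y along the hinge line, to the left, z up
- lid_handle (a point): middle of the bar of the lid's bow handle: round, 10 mm thick, 100 mm long, parallel to the hinge, centre line 36 mm off the lid's outer face. Lid shut: 128 mm in front of the hinge line, 46 mm above it. It turns with the lid (lid open: behind the lid). It can be pinched from straight above all through the swing and pivots in the fingers. Axes: lid's, x to the hinge, z out of its outer face
- chest: blue steel chest, fixed, 140 mm deep (x), 222 mm wide (y), 72 mm high to the rim, walls and floor 5 mm; a thin gas strut inside each side wall, 97 mm from the middle. Origin under its centre on the bench; x front to back, z up. The hinge line is 73 mm behind the origin
- shelf: raised sloping shelf in the chest, 168 mm wide. Origin on its upper face, 40 mm above the bench, 4 mm in front of the chest's centre; x up the slope (away from the robot, 0.20 rad above level), y to the left, z square out of the face. Three bays 50 mm wide, centres y = -54, 0, +54 mm, between yellow ribs 4 mm high, 4 mm thick
- shelf_lip (a point): middle of the inner face of the low lip (7 mm high) along the shelf's front, lower edge, at the shelf's face, 38 mm down the slope from the shelf's origin: a bar against it has its middle over that origin. Each bay runs 86 mm up from it to a 4 mm high stop at the upper edge; friction holds a bar anywhere between. Axes as the shelf
- amber_jar: brown sample jar with black lid, 45 mm across, 75 mm high, a bystander behind the chest; origin under its centre
- bar_1: loose steel beater bar, 75 mm long (its y), 26 mm wide (x), 12 mm thick (z), about 0.2 kg, lying flat on the bench at the start; origin at the centre of its underside. Two or all three of the bars are there in any run; the other is absent
- bar_1_mid (a point): middle of bar_1, 6 mm above its origin, same axes
- bar_2: loose steel beater bar, 75 mm long (its y), 26 mm wide (x), 12 mm thick (z), about 0.2 kg, lying flat on the bench at the start; origin at the centre of its underside. Two or all three of the bars are there in any run; the other is absent
- bar_2_mid (a point): middle of bar_2, 6 mm above its origin, same axes
- bar_3: loose steel beater bar, 75 mm long (its y), 26 mm wide (x), 12 mm thick (z), about 0.2 kg, lying flat on the bench at the start; origin at the centre of its underside. Two or all three of the bars are there in any run; the other is absent
- bar_3_mid (a point): middle of bar_3, 6 mm above its origin, same axes

How it is judged (in metres and radians):
On the way, in this order (a step that is already met when the one before it is completed fails the run):
1. the lid stands open on its struts, the robot not touching it (value of joint lid above 1.5 rad and contact force between each of the arm, the fingers and lid below 0.1 N), for 0.5 s.
2. every bar lies in a bay of the shelf, released, with the lid still open (z of bar_1_mid in the frame of shelf between 0.003 and 0.0085 m and x of bar_1_mid in the frame of shelf between -0.006 and 0.014 m and angle between the y axis of each of bar_1_mid, bar_2_mid, bar_3_mid and the x axis of shelf, either way round below 0.25 rad and angle between the z axis of each of bar_1_mid, bar_2_mid, bar_3_mid and the z axis of shelf, either way round below 0.1 rad and (y of bar_1_mid in the frame of shelf between -0.069 and -0.039 m or y of bar_1_mid in the frame of shelf between -0.015 and 0.015 m or y of bar_1_mid in the frame of shelf between 0.039 and 0.069 m) and z of bar_2_mid in the frame of shelf between 0.003 and 0.0085 m and x of bar_2_mid in the frame of shelf between -0.006 and 0.014 m and (y of bar_2_mid in the frame of shelf between -0.069 and -0.039 m or y of bar_2_mid in the frame of shelf between -0.015 and 0.015 m or y of bar_2_mid in the frame of shelf between 0.039 and 0.069 m) and z of bar_3_mid in the frame of shelf between 0.003 and 0.0085 m and x of bar_3_mid in the frame of shelf between -0.006 and 0.014 m and (y of bar_3_mid in the frame of shelf between -0.069 and -0.039 m or y of bar_3_mid in the frame of shelf between -0.015 and 0.015 m or y of bar_3_mid in the frame of shelf between 0.039 and 0.069 m) and value of joint lid above 1.4 rad and contact force between the fingers and bar_1 below 0.1 N and contact force between the fingers and bar_2 below 0.1 N and contact force between the fingers and bar_3 below 0.1 N), for 0.3 s.
At the end, for the whole second after the job is handed in: Lid shut (within 0.05 rad), and every bar inside flat on the shelf (within 0.1 rad of its face), in a bay (middle within 15 mm of the bay's centre line), along the slope (within 0.25 rad), its middle between 6 mm down and 14 mm up the slope from the shelf's origin (z of bar_1_mid in the frame of shelf between 0.003 and 0.0085 m and x of bar_1_mid in the frame of shelf between -0.006 and 0.014 m and angle between the y axis of each of bar_1_mid, bar_2_mid, bar_3_mid and the x axis of shelf, either way round below 0.25 rad and angle between the z axis of each of bar_1_mid, bar_2_mid, bar_3_mid and the z axis of shelf, either way round below 0.1 rad and (y of bar_1_mid in the frame of shelf between -0.069 and -0.039 m or y of bar_1_mid in the frame of shelf between -0.015 and 0.015 m or y of bar_1_mid in the frame of shelf between 0.039 and 0.069 m) and z of bar_2_mid in the frame of shelf between 0.003 and 0.0085 m and x of bar_2_mid in the frame of shelf between -0.006 and 0.014 m and (y of bar_2_mid in the frame of shelf between -0.069 and -0.039 m or y of bar_2_mid in the frame of shelf between -0.015 and 0.015 m or y of bar_2_mid in the frame of shelf between 0.039 and 0.069 m) and z of bar_3_mid in the frame of shelf between 0.003 and 0.0085 m and x of bar_3_mid in the frame of shelf between -0.006 and 0.014 m and (y of bar_3_mid in the frame of shelf between -0.069 and -0.039 m or y of bar_3_mid in the frame of shelf between -0.015 and 0.015 m or y of bar_3_mid in the frame of shelf between 0.039 and 0.069 m) and value of joint lid below 0.05 rad); the robot touches nothing.
It fails at once if the amber jar is knocked over or shoved more than 40 mm (angle between amber_jar's own z axis and vertical above 0.6 rad or distance of amber_jar from where it was at the start of the episode above 0.04 m).
Of bar_1, bar_2, bar_3 only 2 to 3 are there at a start; the rules pass over those that are not, and their reading is None.
At some moment in a run one of bar_1, bar_2 may be knocked a few centimetres aside while the robot is not near it.
Once in a run the grip may slacken for a moment while it holds something.
It also fails if it takes over 210 s, if anything falls off the work surface, if the arm or the gripper's body presses on something with over 40 N, if the wrist force passes 120 N, or if a joint passes its speed limit or range.

## Working session

There is one attempt and no reset: what is moved stays moved. The work goes in short steps, Python scripts to look and compute and a tool call to move; the robot and the scene stay as the last step left them, time stands still between calls to the robot, and variables do not carry over. Pictures are saved under pics/ and viewed, at most 16 in all, crops included, and the job is handed in when it is done.

```bash
ls; mkdir -p pics
```

Create h.py:
```python
from station import r
import numpy as np, cv2
def snap(n,f):
    s=r.sense(); d=r.snapshot(n)
    cv2.imwrite(f'pics/{f}.png',cv2.cvtColor(d['pixels'],cv2.COLOR_RGB2BGR))
    if n=='wrist':
        T=np.eye(4);T[:3,:3]=s['tcp_rot'];T[:3,3]=s['eef_pos'];d['cam_to_world']=T@np.array(d['hand_eye'])
    np.savez(f'pics/{f}.npz',pixels=d['pixels'],K=d['K'],T=d['cam_to_world'])
    return d['pixels'],np.array(d['K']),np.array(d['cam_to_world'])
def load(f):
    z=np.load(f'pics/{f}.npz'); return z['pixels'],z['K'],z['T']
def ray(K,T,u,v):
    c=np.linalg.inv(K)@[u,v,1]; d=T[:3,:3]@(c*[1,-1,-1]); return T[:3,3],d/np.linalg.norm(d)
def onz(K,T,u,v,z):
    o,d=ray(K,T,u,v); return o+d*(z-o[2])/d[2]
def proj(K,T,p):
    c=np.linalg.inv(T)@np.r_[p,1]; q=K@(c[:3]*[1,-1,-1]); return q[:2]/q[2]
```

Run:
```python
from h import *
for n in('scene','top'):
    p,K,T=snap(n,n+'0'); print(n,K.tolist(),T.round(3).tolist())
print(r.sense())
```

```text
pics
station.py
scene [[405.09701179773975, 0.0, 258.6785930102811], [0.0, 405.09701179773975, 185.467052111206], [0.0, 0.0, 1.0]] [[-0.5, 0.57, -0.652, 33.047], [-0.866, -0.318, 0.386, 456.841], [0.013, 0.758, 0.653, 647.337], [0.0, 0.0, 0.0, 1.0]]
top [[433.04662020507277, 0.0, 253.611888175708], [0.0, 433.04662020507277, 192.52107427098588], [0.0, 0.0, 1.0]] [[-0.026, 0.996, -0.08, 517.155], [-1.0, -0.027, -0.016, 129.043], [-0.018, 0.079, 0.997, 958.959], [0.0, 0.0, 0.0, 1.0]]
{'time_s': 0.1, 'q': array([-8.44545368e+01,  8.64820988e+00,  8.23871146e+01,  1.00752285e-03,
        8.90251534e+01, -7.67772691e+00]), 'qd': array([-0.00810239, -0.062405  , -0.07118344,  0.00527043, -0.13271369,
       -0.10253019]), 'joint_efforts': array([ 5.11882565e-03, -7.14383769e+01, -5.71794248e+01, -7.34474429e-05,
        7.25127131e-03, -4.02540422e-06]), 'eef_pos': array([ 131.49552338, -559.57424883,  249.75387339]), 'tcp_rot': array([[ 9.73486477e-01,  2.28744557e-01, -8.45027339e-05],
       [ 2.28744518e-01, -9.73485921e-01,  1.05229691e-03],
       [ 1.58444970e-04, -1.04372635e-03, -9.99999443e-01]]), 'force': array([ 0.73619731, -0.56380864,  0.3008854 ]), 'ft_torque': array([ 0.00905758,  0.04087626, -0.03908126]), 'grasp_force': 0.0, 'grip_width': 85.3703344271866}
```

View pics/top0.png

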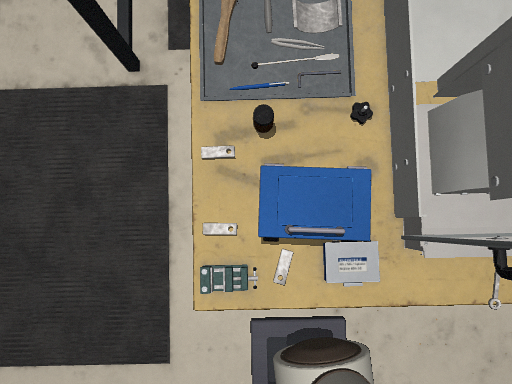

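View pics/scene0.png

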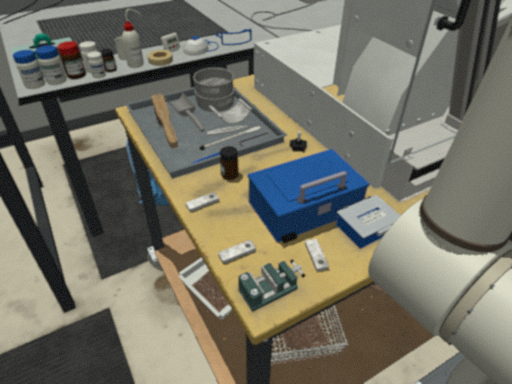

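The top view shows three bars, centred near (218,153), (220,229) and (284,267). The chest lid spans (259,165)-(372,240) with its handle at (315,230), and a small white box sits at (352,262) in front of it. The jar is at (263,118). In the scene view the lid is shut and the bars lie flat.

Add to h.py:
```python
def bars(p,K,T,roi,z=12,lo=150):
    hsv=cv2.cvtColor(p,cv2.COLOR_RGB2HSV)
    m=((hsv[...,1]<60)&(hsv[...,2]>lo)).astype(np.uint8)
    x0,y0,x1,y1=roi; k=np.zeros_like(m);k[y0:y1,x0:x1]=1;m*=k
    out=[]
    for c in cv2.findContours(m,cv2.RETR_EXTERNAL,cv2.CHAIN_APPROX_NONE)[0]:
        if cv2.contourArea(c)<120: continue
        w=np.array([onz(K,T,u,v,z)[:2] for u,v in c[:,0]],np.float32)
        (x,y),(a,b),t=cv2.minAreaRect(w)
        if a<b: t+=90; a,b=b,a
        out.append((round(x,1),round(y,1),round(a),round(b),round((t+90)%180-90,1)))
    return out
```

Run:
```python
from h import *
p,K,T=load('top0')
print('bars x y len wid longaxis-deg',bars(p,K,T,(192,130,310,290)))
hsv=cv2.cvtColor(p,cv2.COLOR_RGB2HSV)
m=((hsv[...,0]>100)&(hsv[...,0]<125)&(hsv[...,1]>140)).astype(np.uint8)
m[:160]=0;m[243:]=0;m[:,:255]=0;m[:,380:]=0
c=max(cv2.findContours(m,0,1)[0],key=cv2.contourArea)
print(cv2.approxPolyDP(c,4,True)[:,0].tolist())
w=np.array([onz(K,T,u,v,84)[:2] for u,v in c[:,0]],np.float32);print('lid',cv2.minAreaRect(w),cv2.boxPoints(cv2.minAreaRect(w)).tolist())
m=((hsv[...,1]<110)&(hsv[...,2]>60)).astype(np.uint8);m[:222]=0;m[238:]=0;m[:,:280]=0;m[:,350:]=0
for c in cv2.findContours(m,0,1)[0]:
    if cv2.contourArea(c)>60:
        w=np.array([onz(K,T,u,v,120)[:2] for u,v in c[:,0]],np.float32);print('handle',cv2.minAreaRect(w),cv2.boundingRect(c))
for q in[(263,118)]: print('jar',onz(K,T,*q,75))
```

```text
bars x y len wid longaxis-deg [(431.1, 84.9, 73, 25, -16.4), (516.1, 221.4, 70, 24, 88.5), (686.2, 221.4, 73, 25, 89.1)]
[[261, 166], [259, 236], [370, 240], [370, 169]]
lid ((562.926025390625, 19.926773071289062), (223.88510131835938, 145.59043884277344), 86.64371490478516) [[483.7020263671875, -87.56199645996094], [629.042724609375, -96.08554077148438], [642.1500244140625, 127.41554260253906], [496.809326171875, 135.9390869140625]]
handle ((510.5834045410156, 26.71949005126953), (113.39860534667969, 15.371481895446777), 88.53368377685547) (285, 225, 60, 9)
jar [742.38598261 119.35165222  75.        ]
```

Run:
```python
import cv2
a=cv2.imread('pics/scene0.png')[140:280,180:420]
b=cv2.imread('pics/top0.png')[130:300,195:395]
a=cv2.resize(a,(480,280),interpolation=2);b=cv2.resize(b,(480,300))[:, :]
cv2.imwrite('pics/c0.png',cv2.vconcat([a,b]))
```

```text
(no output)
```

View pics/c0.png

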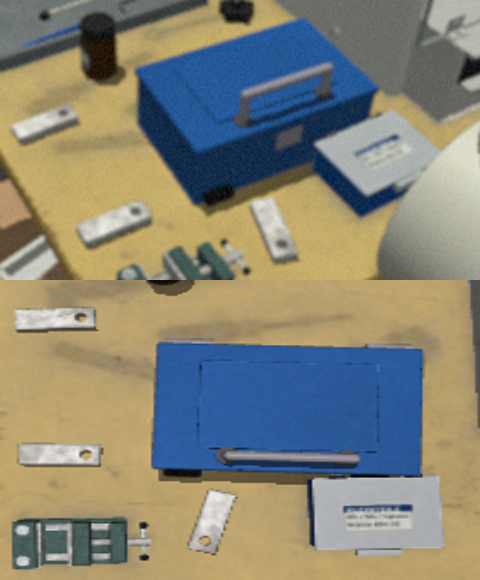

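The crop confirms three bars, each with a hole, on the bench. Clutter is limited to the vice at the lower left and the white-lidded box in front of the chest on the right. Everything measures to the right size: lid 224x146, bars about 73x25. Next I move over the chest.

Add to h.py:
```python
def to(x,y,z,yaw=None):
    "tool-axis displacement to a world target; yaw = wanted heading of tool x, deg"
    s=r.sense(); R=s['tcp_rot']; d=R.T@(np.array([x,y,z])-s['eef_pos']); cur=np.degrees(np.arctan2(R[1,0],R[0,0]))
    print('t',round(s['time_s'],2),'pos',s['eef_pos'].round(1),'yaw',cur.round(2),'q1,q6',s['q'][[0,5]].round(1),'w',s['grip_width'].round(1),'F',s['force'].round(1))
    print('d',d.round(1), 'turn', None if yaw is None else round(-((yaw-cur+180)%360-180),2))
```

```text
(no output)
```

Emit:
{"name": "jog_arm", "arguments": {
  "motion": "31,-35,0,0,85\n31,-35,0,0,85\n31,-35,0,0,85\n31,-35,0,0,85\n31,-35,0,0,85\n31,-35,0,0,85\n31,-35,0,0,85\n31,-35,0,0,85\n31,-35,0,0,85\n31,-35,0,0,85\n31,-35,0,0,85\n31,-35,0,0,85"
}}

```text
time_s: 1.6
eef_pos: [398.0, -64.2, 250.3]
tcp_rot: [[0.973, 0.229, 0.0], [0.229, -0.973, 0.0], [0.0, -0.0, -1.0]]
force: [0.3, -0.2, -0.2]
grip_width: 84.9
grasp_force: 0.0
```

Emit:
{"name": "jog_arm", "arguments": {
  "motion": "0,0,0,-10.5,85\n0,0,0,-10.5,85\n0,0,0,-10.5,85\n0,0,0,-10.5,85\n0,0,0,-10.5,85\n0,0,0,-10.5,85\n0,0,0,-10.4,85\n0,0,0,0,85"
}}

```text
time_s: 2.6
eef_pos: [397.5, -65.7, 250.1]
tcp_rot: [[0.06, 0.998, -0.0], [0.998, -0.06, 0.0], [0.0, -0.0, -1.0]]
force: [0.4, 0.1, 0.5]
grip_width: 85.1
grasp_force: 0.0Traceback (most recent call last):
```

```bash
python3 -c "
from h import *
to(440,20,300,86.64)"
```

```text
  File "<string>", line 3, in <module>
    to(440,20,300,86.64)
    ~~^^^^^^^^^^^^^^^^^^
  File "h.py", line 33, in to
    print('t',round(s['time_s'],2),'pos',s['eef_pos'].round(1),'yaw',cur.round(2),'q1,q6',s['q'][[0,5]].round(1),'w',s['grip_width'].round(1),'F',s['force'].round(1))
                                                                                                                     ^^^^^^^^^^^^^^^^^^^^^
AttributeError: 'float' object has no attribute 'round'
```

```bash
sed -i "s/s\['grip_width'\].round(1)/round(s['grip_width'],1)/" h.py
```

Emit:
{"name": "jog_arm", "arguments": {
  "motion": "31,29,-17,0,45\n31,29,-17,0,45\n32,29,-16,0,45\n0,0,0,0,45\n0,0,0,0,45",
  "lines": "1,2"
}}

```text
time_s: 3.22
eef_pos: [489.6, 22.8, 299.8]
```

Run:
```python
from h import *
p,K,T=snap('wrist','w1'); print(T.round(2).tolist())
to(508,23,125,86.64)
```

```text
[[1.0, 0.06, 0.02, 494.32], [-0.06, 0.94, 0.33, 106.42], [-0.0, -0.33, 0.95, 424.23], [0.0, 0.0, 0.0, 1.0]]
t 3.27 pos [489.4  22.5 299.8] yaw 86.48 q1,q6 [-6.4 -2.9] w 45.0 F [-0.5  0.1  0.3]
d [  1.7  18.7 174.8] turn -0.16
```

View pics/w1.png

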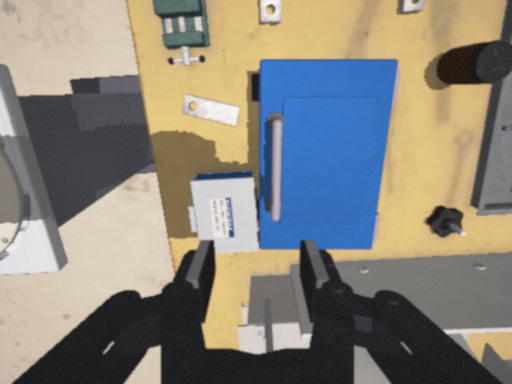

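The wrist view shows the handle from (278,118) to (276,218), and the lid corners at (260,60), (396,60), (372,248) and (258,248).

Run:
```python
from h import *
p,K,T=load('w1')
hsv=cv2.cvtColor(p,cv2.COLOR_RGB2HSV)
m=((hsv[...,0]>100)&(hsv[...,0]<125)&(hsv[...,1]>140)).astype(np.uint8)
m[:55]=0;m[255:]=0;m[:,:257]=0;m[:,400:]=0
m=cv2.morphologyEx(m,cv2.MORPH_CLOSE,np.ones((15,15)))
c=max(cv2.findContours(m,0,1)[0],key=cv2.contourArea)
w=np.array([onz(K,T,u,v,84)[:2] for u,v in c[:,0]],np.float32);print('lid',cv2.minAreaRect(w))
m=((hsv[...,1]<110)&(hsv[...,2]>60)).astype(np.uint8);m[:115]=0;m[225:]=0;m[:,:262]=0;m[:,290:]=0
for c in cv2.findContours(m,0,1)[0]:
    if cv2.contourArea(c)>60:
        w=np.array([onz(K,T,u,v,120)[:2] for u,v in c[:,0]],np.float32);print('handle',cv2.minAreaRect(w),cv2.boundingRect(c))
print(bars(p,K,T,(170,85,250,135)))
```

```text
lid ((562.3195190429688, 17.814437866210938), (223.61453247070312, 144.64552307128906), 86.53205871582031)
handle ((506.93951416015625, 23.400306701660156), (113.54434204101562, 16.44595718383789), 86.75062561035156) (266, 115, 18, 106)
[(430.7, 82.6, 75, 26, -17.1)]
```

Emit:
{"name": "jog_arm", "arguments": {
  "motion": "1,6,50,0,45\n0,6,50,0,45\n0,6,50,-0.2,45\n0,0,29,0,45\n0,0,0,0,45\n0,0,0,0,0\n0,0,0,0,0\n0,0,0,0,0\n0,0,0,0,0\n0,0,0,0,0"
}}

```text
time_s: 4.53
eef_pos: [509.2, 22.6, 123.0]
tcp_rot: [[0.056, 0.998, 0.004], [0.998, -0.056, -0.0], [-0.0, 0.004, -1.0]]
force: [4.5, -2.0, 2.1]
grip_width: 7.9
grasp_force: 58.5
```

Run:
```python
from h import *
to(507.5,23,120,86.6)
```

```text
t 4.53 pos [509.2  22.6 123. ] yaw 86.8 q1,q6 [-6.1 -2.9] w 7.9 F [ 4.5 -2.   2.1]
d [ 0.3 -1.7  3. ] turn 0.2
```

Run:
```python
import numpy as np
t=np.linspace(0,1.62,19); a=np.pi-np.arctan2(46,128)-t; p=136*np.c_[np.cos(a),np.sin(a)]
for k,d in enumerate(np.diff(p,axis=0)): print(round(t[k+1],2),d.round(1),p[k+1].round(0))
```

```text
0.09 [ 4.7 11.3] [-123.   57.]
0.18 [ 5.7 10.9] [-118.   68.]
0.27 [ 6.6 10.3] [-111.   78.]
0.36 [7.5 9.7] [-104.   88.]
0.45 [8.3 9. ] [-95.  97.]
0.54 [9.1 8.2] [-86. 105.]
0.63 [9.8 7.3] [-76. 113.]
0.72 [10.4  6.4] [-66. 119.]
0.81 [11.   5.4] [-55. 124.]
0.9 [11.4  4.4] [-44. 129.]
0.99 [11.8  3.4] [-32. 132.]
1.08 [12.   2.3] [-20. 135.]
1.17 [12.2  1.2] [ -8. 136.]
1.26 [12.2  0.1] [  5. 136.]
1.35 [12.2 -1. ] [ 17. 135.]
1.44 [12.1 -2.1] [ 29. 133.]
1.53 [11.8 -3.1] [ 41. 130.]
1.62 [11.5 -4.2] [ 52. 126.]
```

Emit:
{"name": "jog_arm", "arguments": {
  "motion": "0,4.7,-11.3,0,0\n0,5.7,-10.9,0,0\n0,6.6,-10.3,0,0\n0,7.5,-9.7,0,0\n0,8.3,-9,0,0\n0,9.1,-8.2,0,0\n0,0,0,0,0\n0,0,0,0,0"
}}

```text
time_s: 5.52
eef_pos: [549.0, 20.2, 182.7]
tcp_rot: [[0.056, 0.998, -0.001], [0.998, -0.056, -0.001], [-0.001, -0.001, -1.0]]
force: [-18.7, -3.2, 19.9]
grip_width: 7.7
grasp_force: 59.1
```

```bash
python3 -c "
from h import *
to(549.3,23,182)"
```

```text
t 5.53 pos [549.   20.2 182.7] yaw 86.82 q1,q6 [-5.9 -2.7] w 7.7 F [-18.7  -3.2  19.9]
d [2.8 0.2 0.7] turn None
```

Emit:
{"name": "jog_arm", "arguments": {
  "motion": "0,-1.5,-1.8,0,0\n0,9.8,-7.3,0,0\n0,10.4,-6.4,0,0\n0,11,-5.4,0,0\n0,11.4,-4.4,0,0\n0,11.8,-3.4,0,0\n0,12,-2.3,0,0\n0,0,0,0,0\n0,0,0,0,0"
}}

```text
time_s: 6.65
eef_pos: [615.6, 16.9, 214.0]
tcp_rot: [[0.056, 0.998, 0.004], [0.998, -0.056, -0.0], [0.0, 0.004, -1.0]]
force: [0.1, -1.4, 10.4]
grip_width: 7.7
grasp_force: 63.6
```

```bash
python3 -c "
from h import *
to(615.3,23,209)"
```

```text
t 6.65 pos [615.6  16.9 214. ] yaw 86.81 q1,q6 [-5.6 -2.4] w 7.7 F [ 0.1 -1.4 10.4]
d [ 6.1 -0.6  5. ] turn None
```

Emit:
{"name": "jog_arm", "arguments": {
  "motion": "0,12.2,-2.2,0,0\n0,12.2,-0.6,0,0\n0,12.2,0.8,0,0\n0,12.1,2.1,0,0\n0,11.8,3.1,0,0\n0,10,3.5,0,0\n0,0,0,0,0\n0,0,0,0,0"
}}

```text
time_s: 7.65
eef_pos: [686.0, 13.1, 205.3]
tcp_rot: [[0.055, 0.998, 0.002], [0.998, -0.055, 0.0], [0.0, 0.002, -1.0]]
force: [5.7, 0.2, 3.9]
grip_width: 7.3
grasp_force: 65.1
```

```bash
python3 -c "
from h import *
to(685.3,23,202)"
```

```text
t 7.65 pos [686.   13.1 205.3] yaw 86.82 q1,q6 [-5.3 -2.2] w 7.3 F [5.7 0.2 3.9]
d [ 9.8 -1.3  3.3] turn None
```

Emit:
{"name": "jog_arm", "arguments": {
  "motion": "0,0,0,0,26\n0,0,0,0,26\n0,0,0,0,26\n0,0,0,0,26\n0,0,-10,0,26\n0,0,-25,0,26\n0,0,-40,0,26\n0,0,-40,0,26\n0,0,0,0,26"
}}

```text
time_s: 8.78
eef_pos: [685.4, 13.0, 324.5]
tcp_rot: [[0.055, 0.998, 0.006], [0.998, -0.055, -0.0], [-0.0, 0.006, -1.0]]
force: [0.1, 0.2, -0.1]
grip_width: 26.1
grasp_force: 0.0
```

Run:
```python
from h import *
snap('scene','s2');snap('top','t2'); to(520,100,320)
a=cv2.imread('pics/s2.png');b=cv2.imread('pics/t2.png')[120:312,190:446]
cv2.imwrite('pics/c2.png',cv2.hconcat([cv2.resize(a,(400,300)),cv2.resize(b,(400,300))]))
```

```text
t 8.88 pos [684.9  13.  320.4] yaw 86.83 q1,q6 [-5.3 -2.2] w 25.5 F [ 0.7  0.2 -1.1]
d [  77.7 -169.4    0.4] turn None
```

View pics/c2.png

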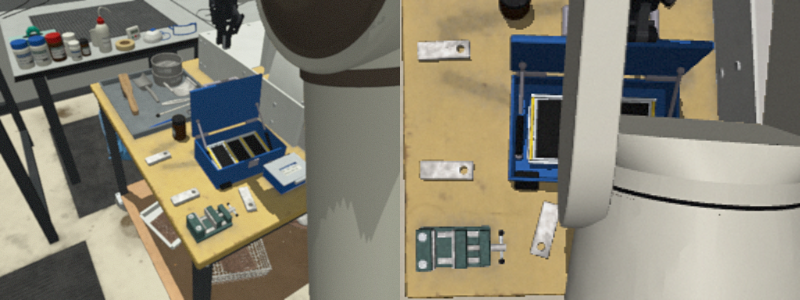

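The lid stands open on its struts, with the arm clear at z=320. The black shelf with its yellow ribs is visible, and all three bars and the jar are undisturbed. Next, the nearest bar.

Emit:
{"name": "jog_arm", "arguments": {
  "motion": "5,-43,0,0,50\n5,-43,0,0,50\n5,-43,0,0,50\n5,-43,0,0,50\n5,-43,0,0,50\n0,0,0,0,50",
  "quiet": true
}}

```text
ok
```

Emit:
{"name": "jog_arm", "arguments": {
  "motion": "0,0,0,10.4,50\n0,0,0,10.4,50\n0,0,0,10.4,50\n0,0,0,10.4,50\n0,0,0,10.4,50\n0,0,0,10.4,50\n0,0,0,10.4,50\n0,0,0,10.4,50\n0,0,0,10.4,50\n0,0,0,10.2,50\n0,0,0,0,50\n0,0,0,0,50",
  "lines": "1,2"
}}

```text
time_s: 11.12
eef_pos: [471.9, 49.9, 319.6]
```

Run:
```python
from h import *
p,K,T=snap('wrist','w2'); to(431,83,100,-17.1)
```

```text
t 11.18 pos [471.8  49.9 319.7] yaw -16.77 q1,q6 [ -3.3 103.5] w 49.9 F [-0.4  0.4  0.7]
d [-48.5 -19.9 219.7] turn 0.33
```

View pics/w2.png

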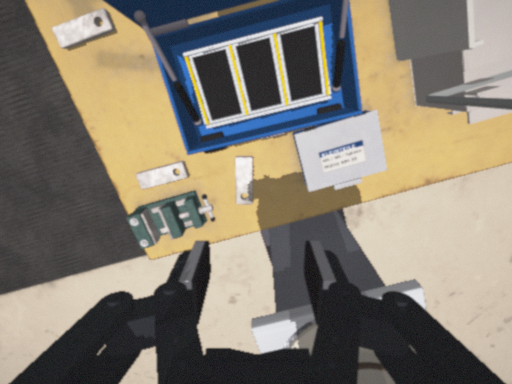

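The wrist view shows the shelf's three black bays around (217,85), (260,73) and (303,62), bar A at (245,180), bar B at (162,175) and bar C at (83,28).

Add to h.py:
```python
C=np.array([562.6,19.0]); yw=np.radians(-3.4); ex=np.array([np.cos(yw),np.sin(yw),0]); ey=np.array([-ex[1],ex[0],0])
O=np.r_[C,40]-4*ex; sx=np.cos(.2)*ex+[0,0,np.sin(.2)]; sn=np.cross(sx,ey)
def onshelf(K,T,u,v,h=0):
    o,d=ray(K,T,u,v); p=o+d*(((O+h*sn-o)@sn)/(d@sn)); return np.array([(p-O)@sx,(p-O)@ey])
```

Run:
```python
from h import *
p,K,T=load('w2')
print(bars(p,K,T,(225,150,256,210)),bars(p,K,T,(130,158,192,190)))
hsv=cv2.cvtColor(p,cv2.COLOR_RGB2HSV)
m=(hsv[...,2]<60).astype(np.uint8);m[:20]=0;m[125:]=0;m[:,:188]=0;m[:,330:]=0
for c in cv2.findContours(m,0,1)[0]:
    if cv2.contourArea(c)>600:
        w=np.array([onshelf(K,T,u,v) for u,v in c[:,0]],np.float32);print('bay',cv2.minAreaRect(w))
```

```text
[(431.9, 82.1, 74, 26, -17.0)] [(474.9, 197.9, 75, 26, 88.3)]
bay ((6.617420196533203, 53.17245101928711), (37.7689208984375, 76.1153335571289), 89.94925689697266)
bay ((6.635709762573242, -1.0790824890136719), (76.17969512939453, 38.028221130371094), 0.2616206109523773)
bay ((6.45782470703125, -55.013526916503906), (38.04680252075195, 76.35559844970703), 89.78689575195312)
```

Emit:
{"name": "jog_arm", "arguments": {
  "motion": "-12,-4.9,50,0.3,50\n-12,-4.9,50,0,50\n-12,-4.8,50,0,50\n-12,-4.8,50,0,50\n0,0,40,0,50\n0,0,20,0,50\n0,0,0,0,50\n0,0,0,0,50",
  "quiet": true
}}

```text
ok
```

Run:
```python
from h import *
to(431.6,82.3,23,-17)
```

```text
t 12.18 pos [432.1  82.7  61. ] yaw -17.22 q1,q6 [  0.8 108. ] w 50.3 F [ 0.3 -0.7  0.4]
d [-0.4  0.5 38. ] turn -0.22
```

Emit:
{"name": "jog_arm", "arguments": {
  "motion": "0,0,20,0,50\n0,0,12,0,50\n0,0,6,0,50\n0,0,0,0,50\n0,0,0,0,50\n0,0,0,0,0\n0,0,0,0,0\n0,0,0,0,0\n0,0,0,0,0\n0,0,0,0,0\n0,0,0,0,0"
}}

```text
time_s: 13.55
eef_pos: [431.9, 82.7, 22.6]
tcp_rot: [[0.955, -0.297, 0.001], [-0.297, -0.955, 0.0], [0.001, -0.0, -1.0]]
force: [-3.2, -0.2, 9.3]
grip_width: 24.1
grasp_force: 59.0
```

Emit:
{"name": "jog_arm", "arguments": {
  "motion": "0,0,-20,0,0\n0,0,-40,0,0\n0,0,-40,0,0\n0,0,-20,0,0\n0,0,0,0,0\n0,0,0,0,0"
}}

```text
time_s: 14.3
eef_pos: [431.1, 82.7, 141.0]
tcp_rot: [[0.955, -0.297, -0.001], [-0.297, -0.955, 0.0], [-0.001, 0.0, -1.0]]
force: [0.0, 0.1, -2.0]
grip_width: 24.3
grasp_force: 60.0
```

Run:
```python
from h import *
q=O+0*ey; print(q)
for k in(-54,0,54): print(k,(O+4*ex+(k-1)*ey).round(1))
to(*(O+4*ex-55*ey)[:2],130,-3.4)
```

```text
[558.60704069  19.23722549  40.        ]
-54 [559.3 -35.9  40. ]
0 [562.5  18.   40. ]
54 [565.7  71.9  40. ]
t 14.3 pos [431.1  82.7 141. ] yaw -17.28 q1,q6 [  0.8 108. ] w 24.3 F [ 0.   0.1 -2. ]
d [157.6  75.2  10.8] turn -13.88
```

Emit:
{"name": "jog_arm", "arguments": {
  "motion": "0,0,0,-7,0\n0,0,0,-6.9,0\n27,22.1,0,0,0\n27,22.1,0,0,0\n27,22.1,0,0,0\n27,22.2,3,0,0\n27,22.2,3,0,0\n0,0,3,0,0\n0,0,0,0,0\n0,0,0,0,0"
}}

```text
time_s: 15.55
eef_pos: [559.3, -35.2, 132.8]
tcp_rot: [[0.998, -0.058, -0.001], [-0.058, -0.998, 0.0], [-0.001, -0.0, -1.0]]
force: [-0.5, 0.5, -1.7]
grip_width: 23.9
grasp_force: 59.9
```

Run:
```python
from h import *
to(*(O+4*ex-55*ey)[:2],66,-3.4)
snap('wrist','w3')
```

```text
t 15.55 pos [559.3 -35.2 132.8] yaw -3.34 q1,q6 [-11.5  81.9] w 23.9 F [-0.5  0.5 -1.7]
d [ 0.1  0.7 66.8] turn 0.06
```

View pics/w3.png

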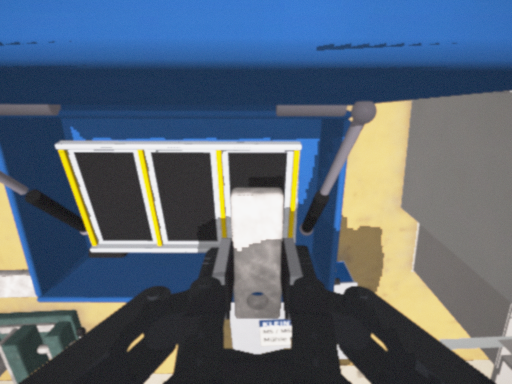

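The bar is held in line with the right-hand bay, with its end at (257,190) between the ribs at (222,190) and (294,190). The lid and struts are clear, so I lower it.

Emit:
{"name": "jog_arm", "arguments": {
  "motion": "0,0.5,30,0,0\n0,0,20,0,0\n0,0,8,0,0\n0,0,4,0,0\n0,0,2,0,0\n0,0,0,0,0"
}}

```text
time_s: 16.35
eef_pos: [560.0, -36.2, 69.9]
tcp_rot: [[0.998, -0.059, 0.001], [-0.059, -0.998, 0.0], [0.001, -0.0, -1.0]]
force: [-4.5, 1.4, 5.1]
grip_width: 23.9
grasp_force: 60.7
```

Emit:
{"name": "jog_arm", "arguments": {
  "motion": "0,0,2,0,0\n0,0,0,0,0"
}}

```text
time_s: 16.6
eef_pos: [559.8, -36.2, 68.3]
tcp_rot: [[0.998, -0.059, 0.0], [-0.059, -0.998, 0.0], [0.0, -0.0, -1.0]]
force: [-10.9, 2.1, 13.7]
grip_width: 24.2
grasp_force: 61.9
```

Emit:
{"name": "jog_arm", "arguments": {
  "motion": "0,0,2,0,0\n0,0,1.5,0,0\n0,0,0,0,0"
}}

```text
time_s: 16.98
eef_pos: [559.6, -36.1, 64.8]
tcp_rot: [[0.998, -0.059, -0.0], [-0.059, -0.998, 0.0], [-0.0, -0.0, -1.0]]
force: [-14.0, 1.7, 15.9]
grip_width: 23.9
grasp_force: 63.9
```

Emit:
{"name": "jog_arm", "arguments": {
  "motion": "0,0,0,0,34\n0,0,0,0,34\n0,0,0,0,34\n0,0,-8,0,36\n0,0,-25,0,36\n0,0,-40,0,36\n0,0,-40,0,36\n0,0,-40,0,36\n0,0,-40,0,36\n0,0,0,0,50\n0,0,0,0,50"
}}

```text
time_s: 18.35
eef_pos: [559.7, -36.3, 256.3]
tcp_rot: [[0.998, -0.059, -0.0], [-0.059, -0.998, 0.0], [-0.0, -0.0, -1.0]]
force: [0.7, 0.8, -0.1]
grip_width: 50.0
grasp_force: 0.0
```

Run:
```python
from h import *
snap('wrist','w4'); to(530,180,280,88.3)
```

```text
t 18.4 pos [559.5 -36.2 255.8] yaw -3.38 q1,q6 [-11.6  81.8] w 49.9 F [-0.5  0.  -0.5]
d [ -42.2 -214.1  -24.1] turn -91.68
```

View pics/w4.png

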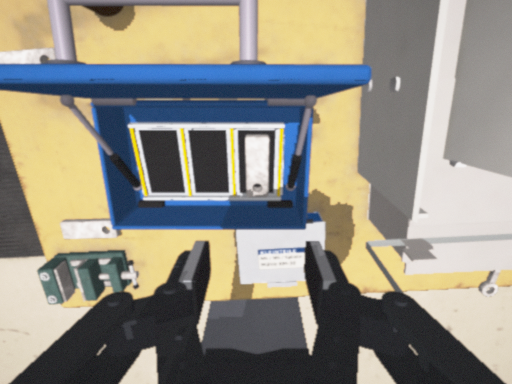

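Bar A lies in the right bay, centred near (257,164), with black showing on both sides. Next, bar B.

Emit:
{"name": "jog_arm", "arguments": {
  "motion": "-19.6,-45.8,0,0,50\n-19.6,-45.8,0,0,50\n-19.6,-45.8,0,0,50\n-19.6,-45.8,0,0,50\n-19.6,-45.8,0,0,50\n0,0,0,0,50",
  "quiet": true
}}

```text
ok
```

Emit:
{"name": "jog_arm", "arguments": {
  "motion": "0,0,0,-10.2,50\n0,0,0,-10.2,50\n0,0,0,-10.2,50\n0,0,0,-10.2,50\n0,0,0,-10.2,50\n0,0,0,-10.2,50\n0,0,0,-10.2,50\n0,0,0,-10.2,50\n0,0,0,-10.1,50\n0,0,0,0,50\n0,0,0,0,50",
  "lines": "1,2"
}}

```text
time_s: 20.52
eef_pos: [475.5, 197.7, 256.2]
```

Run:
```python
from h import *
p,K,T=load('w4')
m=cv2.cvtColor(p,cv2.COLOR_RGB2HSV);m=((m[...,1]<60)&(m[...,2]>150)).astype(np.uint8)
m[:133]=0;m[194:]=0;m[:,:241]=0;m[:,:243]=0;m[:,274:]=0
c=max(cv2.findContours(m,0,1)[0],key=cv2.contourArea)
print('A on shelf',cv2.minAreaRect(np.array([onshelf(K,T,u,v,12) for u,v in c[:,0]],np.float32)))
p,K,T=snap('top','t5'); print(bars(p,K,T,(192,130,262,290)))
p,K,T=snap('wrist','w5'); print([tuple(np.round(proj(K,T,q),0)) for q in([475,198,12],[686,221,12])])
for b in bars(p,K,T,(0,0,512,260)):
  if 60<b[2]<85: print('w',b)
to(474.9,197.9,60,88.3)
```

```text
A on shelf ((8.198005676269531, -55.723575592041016), (26.12815284729004, 71.77324676513672), 89.8775405883789)
[(465.7, 231.3, 160, 100, -0.8), (473.2, 166.7, 189, 55, 13.7), (686.8, 221.8, 73, 24, -88.9)]
[(np.float64(257.0), np.float64(158.0)), (np.float64(429.0), np.float64(134.0))]
w (308.8, 92.1, 70, 68, -1.9)
w (474.3, 199.8, 74, 26, 87.4)
w (686.7, 220.7, 75, 26, -88.9)
t 20.62 pos [475.5 197.9 256.4] yaw 88.15 q1,q6 [14.  15.9] w 50.1 F [0.9 0.3 1. ]
d [  0.   -0.6 196.4] turn -0.15
```

Run:
```python
from h import *
p,K,T=load('w5')
hsv=cv2.cvtColor(p,cv2.COLOR_RGB2HSV)
m=((hsv[...,0]>60)&(hsv[...,0]<100)&(hsv[...,1]>60)&(hsv[...,2]<140)).astype(np.uint8)
c=max(cv2.findContours(m,0,1)[0],key=cv2.contourArea);print(cv2.boundingRect(c))
for z in(0,20,40):
  w=np.array([onz(K,T,u,v,z) for u,v in c[:,0]]);print(z,w.min(0)[:2],w.max(0)[:2])
cv2.imwrite('pics/c5.png',cv2.resize(cv2.imread('pics/w5.png')[60:300,100:420],(640,480)))
```

```text
(445, 383, 1, 1)
0 [ 786.62578292 -210.59779551] [ 786.62578292 -210.59779551]
20 [ 770.40595435 -184.74775183] [ 770.40595435 -184.74775183]
40 [ 754.18612578 -158.89770815] [ 754.18612578 -158.89770815]
```

View pics/c5.png

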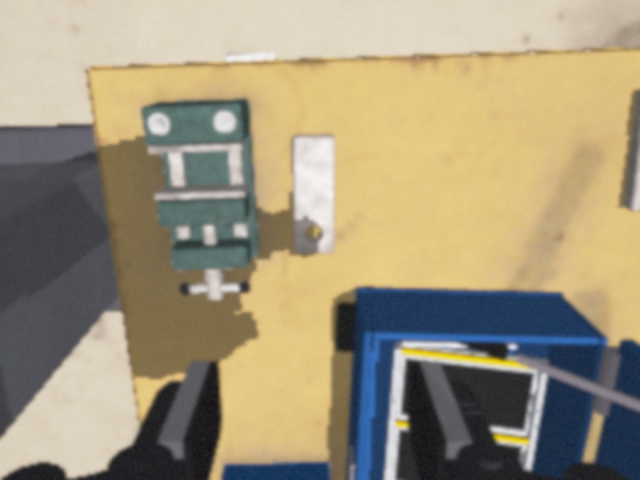

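The crop shows the vice wall about 37 px (24 mm) left of the bar. With the opening cut to 34 mm the finger fits.

Emit:
{"name": "jog_arm", "arguments": {
  "motion": "1,-0.5,50,0.3,34\n0,0,50,0,34\n0,0,50,0,34\n0,0,40,0,34\n0,0,20,0,34\n0,0,13,0,34\n0,0,7,0,34\n0,0,3.5,0,34\n0,0,0,0,34\n0,0,0,0,34"
}}

```text
time_s: 21.88
eef_pos: [475.3, 199.2, 23.6]
tcp_rot: [[0.035, 0.999, 0.001], [0.999, -0.035, 0.0], [0.0, 0.001, -1.0]]
force: [0.2, 0.7, 0.5]
grip_width: 34.1
grasp_force: 0.0
```

```bash
python3 -c "
from h import *
to(474.6,199,22.6,88)"
```

```text
t 21.88 pos [475.3 199.2  23.6] yaw 88.02 q1,q6 [14.2 16.1] w 34.1 F [0.2 0.7 0.5]
d [-0.2 -0.7  1. ] turn 0.02
```

Emit:
{"name": "jog_arm", "arguments": {
  "motion": "0,-0.5,1,0,0\n0,0,0,0,0\n0,0,0,0,0\n0,0,0,0,0\n0,0,0,0,0\n0,0,-20,0,0\n0,0,-40,0,0\n0,0,-40,0,0\n0,0,-30,0,0\n0,0,0,0,0"
}}

```text
time_s: 23.12
eef_pos: [475.4, 199.4, 154.3]
tcp_rot: [[0.034, 0.999, 0.004], [0.999, -0.034, 0.001], [0.001, 0.004, -1.0]]
force: [0.5, 0.0, -1.7]
grip_width: 24.0
grasp_force: 60.3
```

Emit:
{"name": "jog_arm", "arguments": {
  "motion": "0,0,0,10.2,0\n0,0,0,10.2,0\n0,0,0,10.2,0\n0,0,0,10.2,0\n0,0,0,10.2,0\n0,0,0,10.2,0\n0,0,0,10.2,0\n0,0,0,10.2,0\n0,0,0,9.8,0\n0,0,0,0,0\n0,0,0,0,0"
}}

```text
time_s: 24.5
eef_pos: [474.3, 199.1, 151.6]
tcp_rot: [[0.998, -0.055, -0.001], [-0.055, -0.998, -0.0], [-0.001, 0.0, -1.0]]
force: [0.2, 0.6, -1.4]
grip_width: 24.1
grasp_force: 60.3
```

```bash
python3 -c "
from h import *
to(*(O+3*ex+53*ey)[:2],132,-3.4)"
```

```text
t 24.5 pos [474.3 199.1 151.6] yaw -3.14 q1,q6 [ 14.2 107.3] w 24.1 F [ 0.2  0.6 -1.4]
d [ 97.3 121.9  19.5] turn 0.26
```

Emit:
{"name": "jog_arm", "arguments": {
  "motion": "24.3,30.5,0,0.2,0\n24.3,30.5,0,0,0\n24.3,30.5,0,0,0\n24.3,30.4,0,0,0\n0,0,0,0,0\n0,0,30,0,0\n0,0,0,0,0\n0,0,0,0,0"
}}

```text
time_s: 25.5
eef_pos: [564.1, 71.9, 122.9]
tcp_rot: [[0.998, -0.061, 0.001], [-0.061, -0.998, 0.0], [0.001, -0.0, -1.0]]
force: [0.2, -0.2, -0.7]
grip_width: 23.7
grasp_force: 60.2
```

Run:
```python
from h import *
p,K,T=snap('wrist','w6');to(*(O+3*ex+53*ey)[:2],66,-3.4)
```

```text
t 25.55 pos [564.3  71.8 123.2] yaw -3.51 q1,q6 [-0.5 93. ] w 23.9 F [ 0.6  0.3 -1.5]
d [ 0.3 -0.1 57.2] turn -0.11
```

View pics/w6.png

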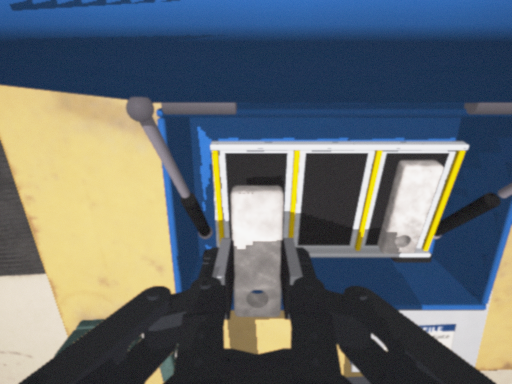

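Bar B is held in line with the left bay, its end at (257,187) between the ribs at (218,190) and (295,190). Bar A is seated in the right bay at (415,205). I lower B.

Emit:
{"name": "jog_arm", "arguments": {
  "motion": "0,0,30,0,0\n0,0,15,0,0\n0,0,6,0,0\n0,0,3,0,0\n0,0,2,0,0\n0,0,1.5,0,0\n0,0,0,0,0"
}}

```text
time_s: 26.42
eef_pos: [563.8, 71.7, 66.2]
tcp_rot: [[0.998, -0.062, -0.0], [-0.062, -0.998, 0.0], [-0.0, -0.0, -1.0]]
force: [-15.1, 0.8, 17.0]
grip_width: 24.0
grasp_force: 63.8
```

Emit:
{"name": "jog_arm", "arguments": {
  "motion": "0,0,0,0,34\n0,0,0,0,34\n0,0,0,0,34\n0,0,-8,0,36\n0,0,-25,0,36\n0,0,-40,0,36\n0,0,-40,0,36\n0,0,-40,0,36\n0,0,-40,0,36\n0,0,-30,0,40\n0,0,0,0,40\n0,0,0,0,40"
}}

```text
time_s: 27.92
eef_pos: [563.8, 71.5, 287.1]
tcp_rot: [[0.998, -0.062, -0.001], [-0.062, -0.998, 0.0], [-0.001, -0.0, -1.0]]
force: [0.9, -1.0, 1.0]
grip_width: 39.7
grasp_force: 0.0
```

Run:
```python
from h import *
p,K,T=snap('wrist','w7')
for k in(-54,0,54):
    print(k,proj(K,T,O+4*sx+k*ey+12*sn).round())
m=cv2.cvtColor(p,cv2.COLOR_RGB2HSV);m=((m[...,1]<60)&(m[...,2]>150)).astype(np.uint8)
V,U=np.nonzero(m)
for k in(-54,0,54):
    s=np.array([onshelf(K,T,u,v,12) for u,v in zip(U,V)],np.float32)
    s=s[(abs(s[:,1]-k)<17)&(abs(s[:,0]-4)<41)]
    if len(s)>50: print(k,len(s),cv2.minAreaRect(s))
p,K,T=snap('top','t7'); print(bars(p,K,T,(192,130,262,240)))
to(686.5,221.3,280,-90+180)
```

```text
-54 [343. 160.]
0 [299. 161.]
54 [255. 161.]
-54 1330 ((3.6874008178710938, -54.10493469238281), (33.836326599121094, 80.22844696044922), 89.82405853271484)
0 129 ((-31.832889556884766, -0.3846454620361328), (32.69099426269531, 8.859472274780273), 89.82614135742188)
54 1256 ((2.797840118408203, 54.1875), (33.39188003540039, 77.79491424560547), 89.84232330322266)
[(686.3, 228.0, 60, 25, 89.1), (611.9, 150.4, 241, 47, -1.5)]
t 28.02 pos [563.7  71.4 286.6] yaw -3.58 q1,q6 [-0.5 93. ] w 40.2 F [ 0.  -0.8  0. ]
d [ 113.2 -157.2    6.4] turn -93.58
```

Emit:
{"name": "jog_arm", "arguments": {
  "motion": "0,-40,0,0,40\n0,-40,0,0,40\n28,-40,0,0,40\n28,-37,0,0,40\n28,0,0,0,40\n29,0,0,0,40\n0,0,0,0,40",
  "lines": "2,2"
}}

```text
eef_pos: [687.7, 220.8, 285.2]
```

Emit:
{"name": "jog_arm", "arguments": {
  "motion": "0,0,0,-10.5,40\n0,0,0,-10.5,40\n0,0,0,-10.5,40\n0,0,0,-10.5,40\n0,0,0,-10.5,40\n0,0,0,-10.5,40\n0,0,0,-10.5,40\n0,0,0,-10.5,40\n0,0,0,-10.5,40\n0,0,0,0,40\n0,0,0,0,40",
  "lines": "1,2"
}}

```text
time_s: 30.28
eef_pos: [686.3, 221.1, 287.4]
```

Run:
```python
from h import *
p,K,T=snap('wrist','w8')
for b in bars(p,K,T,(0,0,512,260)):
  if 60<b[2]<85: print('w',b)
to(686.5,221.3,23,91.1)
cv2.imwrite('pics/c8.png',cv2.hconcat([cv2.resize(cv2.imread('pics/w7.png')[120:210,190:390],(400,300)),cv2.resize(cv2.imread('pics/w8.png'),(400,300))]))
```

```text
w (540.9, 67.3, 64, 24, 0.7)
w (686.5, 220.5, 74, 26, -88.7)
t 30.32 pos [686.4 221.1 287.4] yaw 90.71 q1,q6 [11.7 11. ] w 40.0 F [ 0.1 -0.9  0. ]
d [1.000e-01 2.000e-01 2.644e+02] turn -0.39
```

View pics/c8.png

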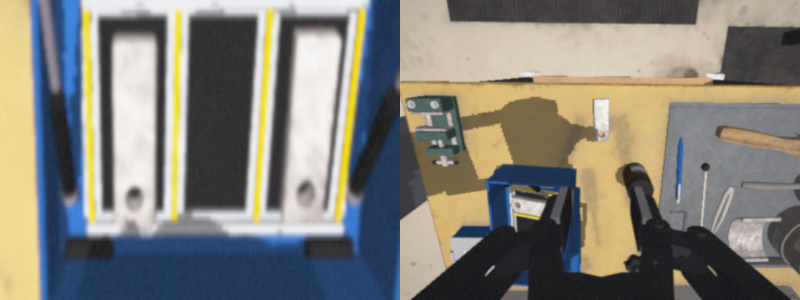

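In the left panel both placed bars sit squarely in the outer bays. In the right panel bar C is clear at (601,118), with the jar well away.

Emit:
{"name": "jog_arm", "arguments": {
  "motion": "-0.3,0,50,-0.4,38\n0,0,50,0,38\n0,0,50,0,38\n0,0,50,0,38\n0,0,30,0,38\n0,0,20,0,38\n0,0,9,0,38\n0,0,5.5,0,38\n0,0,0,0,38\n0,0,0,0,38"
}}

```text
time_s: 31.58
eef_pos: [687.0, 220.9, 24.0]
tcp_rot: [[-0.023, 1.0, 0.001], [1.0, 0.023, 0.0], [0.0, 0.001, -1.0]]
force: [-0.0, -0.3, 0.6]
grip_width: 38.0
grasp_force: 0.0
```

Emit:
{"name": "jog_arm", "arguments": {
  "motion": "0,0,0,0,0\n0,0,0,0,0\n0,0,0,0,0\n0,0,0,0,0\n0,0,0,0,0\n0,0,-20,0,0\n0,0,-40,0,0\n0,0,-50,0,0\n0,0,-50,0,0\n0,0,-50,0,0\n0,0,-50,0,0\n0,0,0,0,0"
}}

```text
time_s: 33.08
eef_pos: [687.1, 221.0, 289.3]
tcp_rot: [[-0.023, 1.0, 0.008], [1.0, 0.023, 0.002], [0.002, 0.008, -1.0]]
force: [0.8, 0.1, -1.4]
grip_width: 23.9
grasp_force: 59.3
```

```bash
python3 -c "
from h import *
to(*(O+3*ex-1*ey)[:2],200,-3.4)"
```

```text
t 33.08 pos [687.1 221.  289.3] yaw 91.33 q1,q6 [11.7 10.4] w 23.9 F [ 0.8  0.1 -1.4]
d [-200.1 -131.    88. ] turn 94.73
```

Emit:
{"name": "jog_arm", "arguments": {
  "motion": "0,-42,0,0,0\n0,-42,0,0,0\n0,-42,0,0,0\n0,0,0,0,0",
  "lines": "2,2"
}}

```text
eef_pos: [558.2, 218.0, 284.0]
```

Emit:
{"name": "jog_arm", "arguments": {
  "motion": "0,0,0,10.5,0\n0,0,0,10.5,0\n0,0,0,10.5,0\n0,0,0,10.5,0\n0,0,0,10.5,0\n0,0,0,10.5,0\n0,0,0,10.5,0\n0,0,0,10.5,0\n0,0,0,10.5,0\n0,0,0,0,0\n0,0,0,0,0"
}}

```text
time_s: 34.95
eef_pos: [560.8, 217.8, 282.9]
tcp_rot: [[0.999, -0.051, -0.0], [-0.051, -0.999, 0.0], [-0.0, -0.0, -1.0]]
force: [-0.4, 0.2, -2.1]
grip_width: 23.9
grasp_force: 59.7
```

```bash
python3 -c "
from h import *
to(*(O+3*ex-0.5*ey)[:2],132,-3.4)"
```

```text
t 34.95 pos [560.8 217.8 282.9] yaw -2.93 q1,q6 [ 13.9 106.8] w 23.9 F [-0.4  0.2 -2.1]
d [ 11.  199.  150.9] turn 0.47
```

Emit:
{"name": "jog_arm", "arguments": {
  "motion": "2.7,50,0,0.5,0\n2.7,50,0,0,0\n2.7,50,0,0,0\n1.3,48.9,0,0,0\n0,0,50,0,0\n0,0,50,0,0\n0,0,50,0,0\n0,0,0,0,0\n0,0,0,0,0"
}}

```text
time_s: 36.08
eef_pos: [558.6, 18.7, 135.2]
tcp_rot: [[0.998, -0.063, 0.002], [-0.063, -0.998, -0.0], [0.002, -0.0, -1.0]]
force: [0.2, -0.3, -1.1]
grip_width: 23.7
grasp_force: 59.8
```

Run:
```python
from h import *
p,K,T=snap('wrist','w9');to(*(O+3*ex-0.5*ey)[:2],66,-3.4)
```

```text
t 36.12 pos [558.8  18.7 135.6] yaw -3.61 q1,q6 [-6.  87.6] w 24.0 F [-0.3  0.2 -2. ]
d [ 2.5 -0.  69.6] turn -0.21
```

View pics/w9.png

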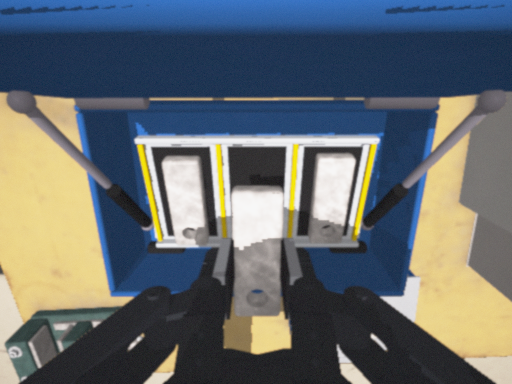

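Bars A (333,195) and B (185,200) lie in the outer bays, and C is held in line with the middle bay, its end at (257,188). I lower it.

Emit:
{"name": "jog_arm", "arguments": {
  "motion": "2.5,0,30,0,0\n0,0,20,0,0\n0,0,10,0,0\n0,0,4,0,0\n0,0,3,0,0\n0,0,2,0,0\n0,0,1,0,0\n0,0,0,0,0"
}}

```text
time_s: 37.12
eef_pos: [560.2, 18.7, 65.1]
tcp_rot: [[0.998, -0.064, 0.001], [-0.064, -0.998, -0.0], [0.001, 0.0, -1.0]]
force: [-14.1, 0.1, 15.8]
grip_width: 23.9
grasp_force: 64.1
```

Emit:
{"name": "jog_arm", "arguments": {
  "motion": "0,0,0,0,34\n0,0,0,0,34\n0,0,0,0,34\n0,0,-8,0,36\n0,0,-25,0,36\n0,0,-40,0,36\n0,0,-40,0,36\n0,0,-40,0,36\n0,0,-40,0,36\n0,0,-30,0,36\n0,0,0,0,30\n0,0,0,0,30"
}}

```text
time_s: 38.62
eef_pos: [560.0, 18.6, 285.6]
tcp_rot: [[0.998, -0.064, -0.001], [-0.064, -0.998, 0.0], [-0.001, -0.0, -1.0]]
force: [-0.0, -0.8, -0.2]
grip_width: 30.1
grasp_force: 0.0
```

Run:
```python
from h import *
p,K,T=snap('wrist','w10'); c=[proj(K,T,O+5*sx+k*ey).round() for k in(-85,85)];print(c)
for k in(-54,0,54):
    print(k,[proj(K,T,O+x*sx+k*ey+12*sn).round().tolist() for x in(-33.5,41.5)])
x=int((c[0][0]+c[1][0])/2);y=int(c[0][1])
cv2.imwrite('pics/c10.png',cv2.resize(cv2.imread('pics/w10.png')[y-70:y+80,x-100:x+100],(800,600),interpolation=2));print(x-100,y-70)
to(686,13,330,86.8)
```

```text
[array([324., 155.]), array([188., 156.])]
-54 [[298.0, 187.0], [303.0, 131.0]]
0 [[256.0, 187.0], [256.0, 131.0]]
54 [[214.0, 187.0], [209.0, 131.0]]
156 85
t 38.67 pos [559.9  18.7 285.2] yaw -3.67 q1,q6 [-6.  87.7] w 29.9 F [ 0.4 -1.  -0.6]
d [126.1  -2.4 -45. ] turn -90.47
```

View pics/c10.png

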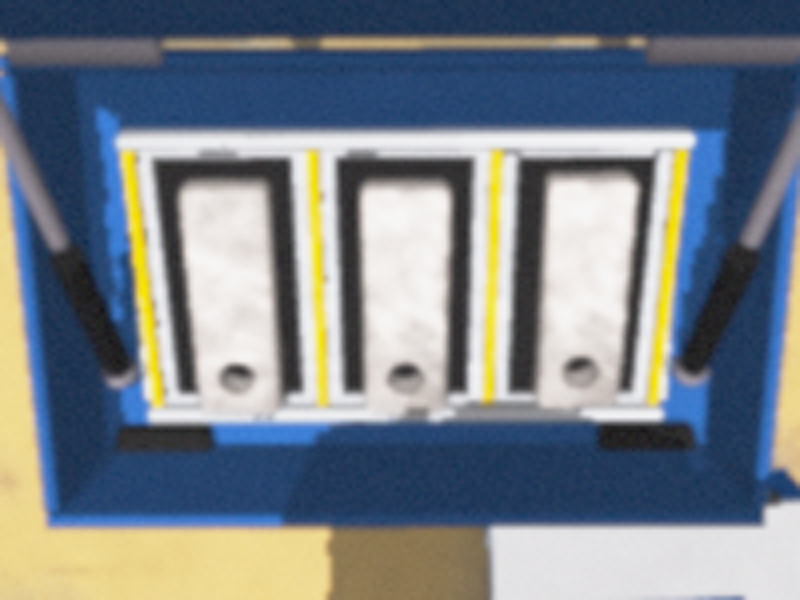

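All three bars lie flat in separate bays, at crop positions (235,300), (405,300) and (580,295). Their ends sit where x≈5-7 mm predicts, clear of the rear stop. Now I close the lid.

Emit:
{"name": "jog_arm", "arguments": {
  "motion": "0,0,-45,0,26\n40,0,0,0,26\n45,0,0,0,26\n44,0,0,0,26\n0,0,0,0,26",
  "lines": "2,2"
}}

```text
eef_pos: [690.8, 10.0, 327.2]
```

Emit:
{"name": "jog_arm", "arguments": {
  "motion": "0,0,0,-10.5,26\n0,0,0,-10.5,26\n0,0,0,-10.5,26\n0,0,0,-10.5,26\n0,0,0,-10.5,26\n0,0,0,-10.5,26\n0,0,0,-10.5,26\n0,0,0,-10.5,26\n0,0,0,-6.3,26\n0,0,0,0,26\n0,0,0,0,26",
  "lines": "2,2"
}}

```text
eef_pos: [688.6, 10.4, 330.9]
```

Run:
```python
from h import *
p,K,T=snap('wrist','w11');to(690.5,11.5,202,86.7)
print([proj(K,T,[691-.0593*d,11.4+d,198]).round().tolist() for d in(-50,0,50)])
```

```text
t 40.73 pos [688.7  10.4 331. ] yaw 86.49 q1,q6 [-5.5 -2. ] w 26.3 F [0.9 0.1 0.5]
d [  1.2   1.7 129. ] turn -0.21
[[266.0, 234.0], [260.0, 185.0], [253.0, 129.0]]
```

View pics/w11.png

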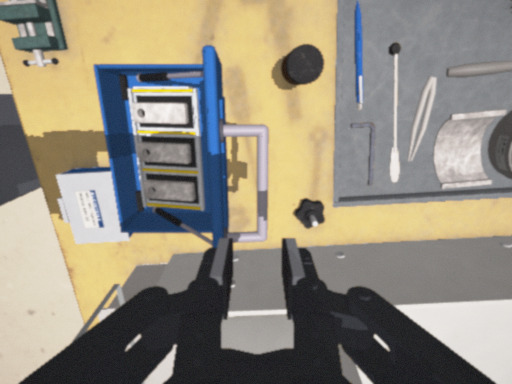

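The wrist view shows the handle bar from (264,130) to (263,238), about 3 px (3 mm) farther back than predicted, and the jar is untouched at (302,65). I aim for x≈693.5.

Emit:
{"name": "jog_arm", "arguments": {
  "motion": "1,4.8,30,-0.2,26\n0,0,40,0,26\n0,0,30,0,26\n0,0,20,0,26\n0,0,9,0,26\n0,0,0,0,26\n0,0,0,0,26"
}}

```text
time_s: 41.6
eef_pos: [694.1, 11.1, 203.1]
tcp_rot: [[0.056, 0.998, 0.001], [0.998, -0.056, -0.0], [0.0, 0.001, -1.0]]
force: [1.5, 0.3, 0.7]
grip_width: 26.0
grasp_force: 0.0
```

Emit:
{"name": "jog_arm", "arguments": {
  "motion": "0,0,0,0,0\n0,0,0,0,0\n0,0,0,0,0\n0,0,0,0,0\n0,0,0,0,0"
}}

```text
time_s: 42.22
eef_pos: [693.7, 11.1, 203.0]
tcp_rot: [[0.055, 0.998, 0.001], [0.998, -0.055, -0.0], [0.0, 0.001, -1.0]]
force: [-5.5, -0.2, 6.2]
grip_width: 7.5
grasp_force: 58.6
```

Run:
```python
import numpy as np
t=np.linspace(1.65,0,19); a=np.pi-np.arctan2(46,128)-t; p=136*np.c_[np.cos(a),np.sin(a)]
for k,d in enumerate(np.diff(p,axis=0)): print(round(t[k+1],2),d.round(1),p[k+1].round(0))
```

```text
1.56 [-11.6   4.6] [ 44. 129.]
1.47 [-12.    3.5] [ 32. 132.]
1.38 [-12.2   2.4] [ 20. 134.]
1.28 [-12.4   1.3] [  8. 136.]
1.19 [-12.5   0.1] [ -5. 136.]
1.1 [-12.4  -1. ] [-17. 135.]
1.01 [-12.3  -2.1] [-29. 133.]
0.92 [-12.   -3.2] [-41. 130.]
0.82 [-11.7  -4.3] [-53. 125.]
0.73 [-11.2  -5.4] [-64. 120.]
0.64 [-10.7  -6.4] [-75. 113.]
0.55 [-10.1  -7.3] [-85. 106.]
0.46 [-9.4 -8.2] [-94.  98.]
0.37 [-8.6 -9.1] [-103.   89.]
0.27 [-7.7 -9.8] [-111.   79.]
0.18 [ -6.8 -10.5] [-117.   69.]
0.09 [ -5.8 -11. ] [-123.   58.]
0.0 [ -4.7 -11.5] [-128.   46.]
```

Emit:
{"name": "jog_arm", "arguments": {
  "motion": "0,-11.6,-4.6,0,0\n0,-12,-3.5,0,0\n0,-12.2,-2.4,0,0\n0,-12.4,-1.3,0,0\n0,-12.5,-0.1,0,0\n0,-12.4,1,0,0\n0,0,0,0,0\n0,0,0,0,0"
}}

```text
time_s: 43.22
eef_pos: [621.7, 15.4, 215.2]
tcp_rot: [[0.055, 0.998, 0.005], [0.998, -0.055, 0.0], [0.001, 0.005, -1.0]]
force: [1.1, 2.4, 13.9]
grip_width: 7.5
grasp_force: 63.6
```

Emit:
{"name": "jog_arm", "arguments": {
  "motion": "0,-12.5,0,0,0\n0,-12,2.6,0,0\n0,-11.7,4.3,0,0\n0,-11.2,5.4,0,0\n0,-10.7,6.4,0,0\n0,-10.1,7.3,0,0\n0,0,0,0,0\n0,0,0,0,0"
}}

```text
time_s: 44.22
eef_pos: [552.5, 19.4, 186.8]
tcp_rot: [[0.055, 0.998, -0.0], [0.998, -0.055, 0.001], [0.001, -0.0, -1.0]]
force: [1.1, 6.9, 0.7]
grip_width: 7.6
grasp_force: 62.1
```

Emit:
{"name": "jog_arm", "arguments": {
  "motion": "0,-9.4,8.2,0,0\n0,-8.6,9.1,0,0\n0,-7.7,9.8,0,0\n0,-6.8,10.5,0,0\n0,-5.8,11,0,0\n0,-4.7,11.5,0,0\n0,0,0,0,0\n0,0,0,0,0"
}}

```text
time_s: 45.22
eef_pos: [509.3, 21.9, 126.9]
tcp_rot: [[0.055, 0.998, -0.001], [0.998, -0.055, 0.001], [0.001, -0.001, -1.0]]
force: [-3.0, 8.8, 5.1]
grip_width: 7.3
grasp_force: 61.6
```

Emit:
{"name": "jog_arm", "arguments": {
  "motion": "0,-0.8,2,0,0\n0,0,1.5,0,0\n0,0,0,0,0\n0,0,0,0,0"
}}

```text
time_s: 45.72
eef_pos: [508.9, 22.0, 125.3]
tcp_rot: [[0.055, 0.998, 0.001], [0.998, -0.055, 0.001], [0.001, 0.001, -1.0]]
force: [-12.8, 8.1, 31.2]
grip_width: 7.5
grasp_force: 64.5
```

Emit:
{"name": "jog_arm", "arguments": {
  "motion": "0,0,0,0,30\n0,0,0,0,30\n0,0,0,0,30\n0,0,-20,0,30\n0,0,-50,0,30\n0,0,-50,0,30\n0,0,-40,0,30\n0,-40,0,0,30\n0,-40,0,0,30\n0,0,0,0,30\n0,0,0,0,30"
}}

```text
time_s: 47.1
eef_pos: [429.4, 25.7, 283.4]
tcp_rot: [[0.056, 0.998, 0.0], [0.998, -0.056, -0.0], [0.0, 0.0, -1.0]]
force: [0.5, -0.5, 0.5]
grip_width: 29.9
grasp_force: 0.0
```

Run:
```python
from h import *
p,K,T=snap('wrist','w12');snap('scene','s12');print(r.sense()['force'])
hsv=cv2.cvtColor(p,cv2.COLOR_RGB2HSV)
cv2.imwrite('pics/c12.png',cv2.hconcat([cv2.resize(cv2.imread('pics/w12.png'),(400,300)),cv2.resize(cv2.imread('pics/s12.png'),(400,300))]))
```

```text
[-0.01628676 -0.70896338  0.60590647]
```

View pics/c12.png

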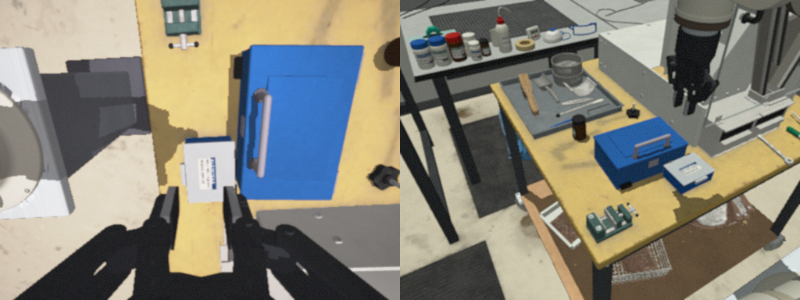

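The lid looks shut, the jar stands at (580,127) in the scene view, and the robot is clear. A quick numeric check of the handle position against the first scene image.

Run:
```python
from h import *
a=cv2.cvtColor(load('scene0')[0],cv2.COLOR_RGB2GRAY);b=cv2.cvtColor(load('s12')[0],cv2.COLOR_RGB2GRAY)
t=a[165:210,290:350]; R=cv2.matchTemplate(b[150:225,275:365],t,cv2.TM_CCOEFF_NORMED); print('handle shift',cv2.minMaxLoc(R)[1],np.array(cv2.minMaxLoc(R)[3])-15)
t=a[145:182,215:242]; R=cv2.matchTemplate(b[130:197,200:257],t,cv2.TM_CCOEFF_NORMED); print('jar shift',cv2.minMaxLoc(R)[1],np.array(cv2.minMaxLoc(R)[3])-15)
K,T=load('s12')[1:]
H=np.r_[C,74]+73*ex
for th in(0,.05):
    h=np.pi-np.arctan2(46,128)-th; print(th,proj(K,T,H+136*(np.cos(h)*ex+np.array([0,0,np.sin(h)]))))
```

```text
handle shift 0.9845588803291321 [0 0]
jar shift 0.9951167106628418 [0 0]
0 [324.05972943 180.91765125]
0.05 [323.75325371 177.81283993]
```

Zero pixel shift against the original shut pose, where 0.05 rad would show as about 3 px, so the lid is fully shut. I hand in.

```bash
python3 -c "
from station import r
print(r.job_done())"
```

```text
the job is handed in; nothing more can be done
None
```

All three beater bars are in their own bays on the shelf, the lid is fully shut, the jar has not moved, and the job is handed in; no verdict was returned.

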